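# Hold the charger clamp open around the contact plate

## Robot

A 6-joint arm with a two-finger parallel gripper is mounted at the origin on the work surface. World frame = base frame: x ahead of the robot, y to its left, z up, the work surface at z = 0. Lengths are in m, angles in degrees, forces in N, time in s.
With the tool pointing down it reaches from about 0.325 to 0.875 m from the base axis. Payload 4.4 kg.
Tool frame: the origin (TCP) lies on the centre line of the jaws, within the pads' length; the fingertips stand 17 mm ahead of it and the grasp point (between the pads) lies 2 mm behind it; z points along the fingers, x is the direction in which the jaws open and shut, and the axes are right-handed (so a half turn about z gives the same grasp; the last joint's range is limited). The gripper opens to 85 mm and grips with 20 to 120 N. Pads are 22 mm wide; open, the fingers measure 114 mm over their backs; the gripper's body (76 mm by 85 mm) begins 54 mm behind the grasp point. The pads swing forward as they close: fully open they stand 13 mm farther back than shut.
Start: joints at [67.179, 11.837, 88.321, -0, 79.842, -8.623], TCP at [0.141, 0.557, 0.21] pointing down, gripper open.
Joint ranges: [-156.59, 156.59], [-49.26, 127.26], [12.9, 141.05], [-63.56, 243.56], [4.71, 150.69], [-161.64, 161.64]. Speed limits (degrees/s): [159.86, 159.86, 180, 180, 180, 180].

## Interface

Orientations are given as a 3x3 rotation matrix whose columns are the frame's x, y, z axes.
In Python, from bench import arm gives the robot as it stands.
- The arm moves only by the tool drive_tool, never from a script. Its argument "commands" is a list of rows, each an object of numbers: "dx", "dy", "dz": the shift along the tool's x, y, z in m; "yaw": the turn about the tool's z in rad; "gripper": the opening, from -1 (shut) to 1 (fully open). In form: [{"dx": .., "dy": .., "dz": .., "yaw": .., "gripper": ..}, ...]. A call has 1 to 20 rows; each row is the pose to reach, as a shift and turn from the pose commanded when the call began, along the tool's axes at that moment; what a row does not reach only later rows make up. A row lasts 1/8 s, in which the tool goes at most 62.5 mm and 10.7 degrees, less where a joint would pass 70% of its speed; a pose out of reach is approached as far as the arm can. A call with a gripper value outside its range is refused whole. The fingers move at their own pace and stop on an object; the grip force is fixed at half the most. Time passes only in rows, so rows that repeat a pose let the fingers close. It gives the time, the measured TCP pose, the force and the opening at its end, in the units of the state.
- arm.read_state(): the state, without advancing time (a new reading comes with each control period).
- arm.grab_frame(name): name is "side" or "top"; returns the picture (400x640x3 uint8, red, green, blue); there is no depth.
- arm.calibration(name): a dict with "camera_matrix" (3x3 intrinsics, pixels), "R" (3x3) and "t" (3): a world point X has camera coordinates R X + t. Camera axes: x right, y down, z forward; pixel columns grow to the right and rows downward; lengths in m; the calibration is good to about 2 mm. A picture is of the moment at which its call begins. calibration takes no time and is no camera call.
- arm.close_job(): hands the job in, once; it reports no verdict.
The state is a dict: "clock": time; "joint_pos": joint angles; "dq": joint speeds; "joint_efforts": joint torques, N m; "tcp_pos": TCP position; "tcp_rot": TCP orientation; "contact_force": force on the tool from outside, world axes, zero at the start; "ft_torque": the same for the moment, N m; "width": opening from 0.0 (shut) to 1.0 (fully open).
Only numpy, scipy, OpenCV 4.12 (cv2) and the standard library are available. Lean on these libraries where they do the work, as an engineer would, in place of code of your own. Each camera call takes 0.05 s, during which the arm holds its last target. There are 200 camera calls.

## Task

Take the bare aluminium plate out of the dark wooden rack and stand it upright, seated fully down in the slot of the raised orange stand, and let go of it. Then squeeze the handles of the red spring clamp parked on the grey charger so that it comes off its tab, and hold it gaping wide, jaws down, over the middle of the plate's top edge, with the edge well inside the jaws and one jaw on each side, touching neither the plate nor the stand, so that I can slip a cable lug in. Finish while still holding the clamp open there, and leave the red button and everything else on the bench alone.

Things in the scene. Friction and masses are not known exactly. Their poses are not given: they have to be found in the camera images.
- plate_center (a point): centre (half-way up) of the loose bare aluminium plate, 60 mm wide (its x) by 8 mm thick (its y) by 90 mm tall (its z up), about 120 g; it starts standing on its 60 x 8 mm end in the groove of the rack, 70 mm of it showing above the rack
- plate_top (a point): centre of the plate's top edge, 45 mm above its centre; same axes
- rack: dark wooden block 100 (x) x 60 (y) x 30 mm high, fixed, with a groove 20 mm deep along its x in the middle, 10 mm wide, in which the plate starts; origin at the centre of its underside
- slot_mouth (a point): centre of the slot's mouth in the top of the raised stand (fixed): orange block 90 (x) x 36 (y) mm, its top 70 mm above the bench, on a black base 120 x 90 x 12 mm. The slot is 65 mm long (along x) by 10 mm wide (across y), 25 mm deep, closed at both ends, its mouth widened by a 3 mm chamfer all round; z up. A seated plate shows 65 mm above it
- charger: grey battery charger, fixed, 180 (x) x 160 (y) x 85 mm high, origin at the centre of its underside. On its flat top a black parking tab stands 12 mm high, 30 mm long (along x) and 6 mm thick (across y), its centre 30 mm towards -x and 25 mm towards -y of the charger's centre; the clamp is parked astride it. A red button 24 mm wide stands up 22 mm at 45 mm towards +x and 45 mm towards +y
- clip_pin (a point): middle of the hinge pin, half-way up the loose red spring clamp (95 mm tall, about 110 g), made like a large clothes peg, jaws down and handles up: the pin runs along x, a jaw and a handle lie on each of its +y and -y sides, z up. The pin is 48 mm above the jaw tips; its underside is 5 mm below this point and must stay clear of the plate
- clip: the same clamp, origin midway between the jaw tips, 48 mm below the pin, axes as for the pin. It starts standing on the charger's top (85 mm above the bench), its jaws biting the tab from both sides. The copper jaw pads reach from 0 to 14 mm above the origin, 24 mm long (x), 6 mm thick; above them is an open throat up to the pin
- jaw_left (a joint): angle of one clamp half, rad (the other half moves alike): 0 parked on the tab (handle tops 52 mm apart, jaws 6 mm apart), -0.065 shut, grows as the handles are squeezed: 0.18 = handles 35 mm, jaws about 22 mm apart; 0.25 = handles 28 mm, jaws about 28 mm; 0.32 = stop, handle faces then about parallel, 22 mm apart
- button (a joint): red button on the charger, travel in m: 0 out, 0.006 fully pressed; leave it alone
- plug_a: spark plug lying on the bench, 70 x 21 mm, loose, leave alone
- plug_b: the other spark plug, likewise
- key: yellow-headed ignition key lying flat, 75 x 30 x 8 mm, loose, leave alone
- pulley: cast aluminium pulley, 72 mm across, 28 mm high, loose, leave alone
- probe_holder: steel multimeter probe holder, fixed, 70 x 120 x 92 mm high, origin at the centre of its underside
- clip_handles (a point): point midway between the handle tops of the clamp, 47 mm above the pin, axes as for the pin. Parked, the handle tops are 52 mm apart over their outer faces, narrowing downwards to 22 mm at the pin; each is 26 mm wide (x), black-sleeved. Pinching the tops together along y opens the jaws below: about 5 N at first, 10 N wide open; let go, it springs shut
Mind the look-alikes: they are no part of the job. Of the things like the part that bears plate_center, leave any that is purple; of the rest the larger one is meant.

How it is judged:
By the outcome, as a careful person would: the job done as asked, in the order asked, and still so for the second after the job is handed in, while the arm keeps its last pose, push and grip.
It also fails if it takes over 54 s, if anything falls off the work surface, if the arm or the gripper's body presses on something with over 40 N, if the wrist force passes 120 N, or if a joint passes its speed limit or range.

## Working session

There is one attempt and no reset: what is moved stays moved. The work goes in short steps, Python scripts to look and compute and a tool call to move; the robot and the scene stay as the last step left them, time stands still between calls to the robot, and variables do not carry over. Pictures are saved under pics/ and viewed, about 8 in all and at most 12, crops included, and the job is handed in when it is done.

Besides the shell and the picture viewer there is one more tool, called after ">>>" as name([rows], argument=value, ...), one row to a line, values as JSON. drive_tool: Moves the arm, as the interface text tells. Its arguments: {"type":"object","properties":{"commands":{"type":"array"}},"required":["commands"]}

```bash
mkdir -p pics; python3 - <<'E'
from bench import arm
import cv2
s=arm.read_state();print(s)
for n in("side","top"):
    cv2.imwrite(f"pics/{n}0.png",cv2.cvtColor(arm.grab_frame(n),cv2.COLOR_RGB2BGR))
    print(n,arm.calibration(n))
E
```

```text
{'clock': 0.0, 'joint_pos': array([ 6.71776772e+01,  1.18883505e+01,  8.84052641e+01,  1.72986005e-03,
        7.98421481e+01, -8.62497242e+00]), 'dq': array([-0.06280809,  0.01988082,  0.10746569,  0.09415042, -0.06825447,
        0.02645105]), 'joint_efforts': array([-2.10292224e-04, -3.83046842e+01, -2.91592366e+01, -4.39691476e-04,
        1.06368141e-02, -3.33625096e-06]), 'tcp_pos': array([0.14072668, 0.55667332, 0.20868134]), 'tcp_rot': array([[ 2.45266644e-01,  9.69455196e-01, -9.46462393e-04],
       [ 9.69452838e-01, -2.45268169e-01, -2.17247292e-03],
       [-2.33825225e-03, -3.84715512e-04, -9.99997192e-01]]), 'contact_force': array([-0.10247569,  0.51912617, -0.09669519]), 'ft_torque': array([-0.04423991, -0.00052307, -0.00517423]), 'width': 0.998879275883453}
side {'camera_matrix': array([[473.65269994,   0.        , 329.40682032],
       [  0.        , 473.65269994, 195.40130439],
       [  0.        ,   0.        ,   1.        ]]), 'R': array([[ 0.99208288, -0.12555236,  0.00285835],
       [-0.07787909, -0.63291745, -0.77029238],
       [ 0.09852113,  0.76397127, -0.63768447]]), 't': array([-0.5686197 ,  0.13354499,  1.1889595 ])}
top {'camera_matrix': array([[408.84074814,   0.        , 315.15974384],
       [  0.        , 408.84074814, 190.34879428],
       [  0.        ,   0.        ,   1.        ]]), 'R': array([[ 0.00457309, -0.99979982,  0.01947848],
       [-0.9921125 , -0.00697627, -0.12515637],
       [ 0.1252672 , -0.0187525 , -0.9919458 ]]), 't': array([-0.04226933,  0.54749839,  1.24927789])}
```

View pics/side0.png

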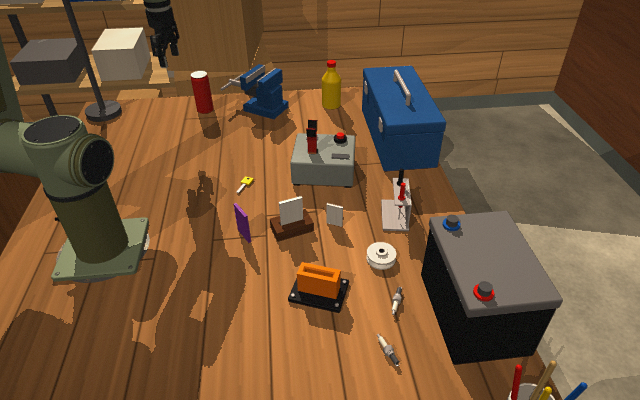

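View pics/top0.png

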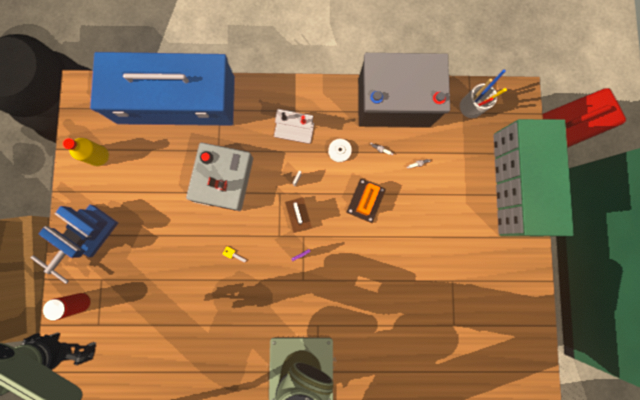

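Side: plate in rack at (291,210), small white decoy at (335,214), purple at (243,222), orange stand (318,282), charger (324,160) with the clamp at (312,135). Top: rack (298,214), stand (367,200), charger (219,177). Next, enlarged crops.

```bash
python3 - <<'E'
import cv2,numpy as np
def crop(f,x,y,w,h,k): return cv2.resize(cv2.imread(f)[y:y+h,x:x+w],None,fx=k,fy=k,interpolation=cv2.INTER_CUBIC)
s,t="pics/side0.png","pics/top0.png"
def grid(im,x,y,k):
    for u in range(0,im.shape[1],10*k):
        cv2.line(im,(u,0),(u,6),(0,255,0),1); cv2.putText(im,str(x+u//k),(u,16),0,.33,(0,255,0),1)
    for v in range(0,im.shape[0],10*k):
        cv2.line(im,(0,v),(6,v),(0,255,0),1); cv2.putText(im,str(y+v//k),(7,v+4),0,.33,(0,255,0),1)
    return im
def g(f,x,y,w,h,k): return grid(crop(f,x,y,w,h,k),x,y,k)
cv2.imwrite("pics/a.png",np.hstack([np.vstack([g(s,265,190,80,50,5),g(s,280,258,80,50,5)]),g(s,285,115,80,100,5)]))
cv2.imwrite("pics/b.png",np.hstack([np.vstack([g(t,270,190,66,50,6),g(t,335,172,66,50,6)]),g(t,185,135,66,100,6)]))
E
```

```text
(no output)
```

View pics/a.png

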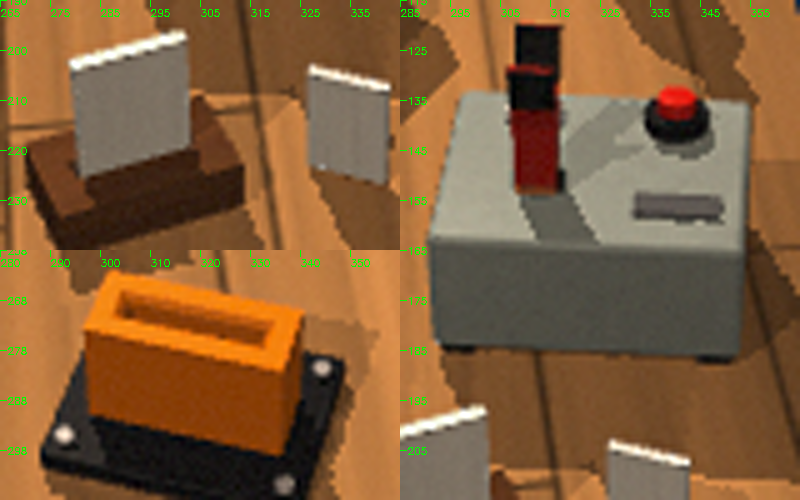

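View pics/b.png

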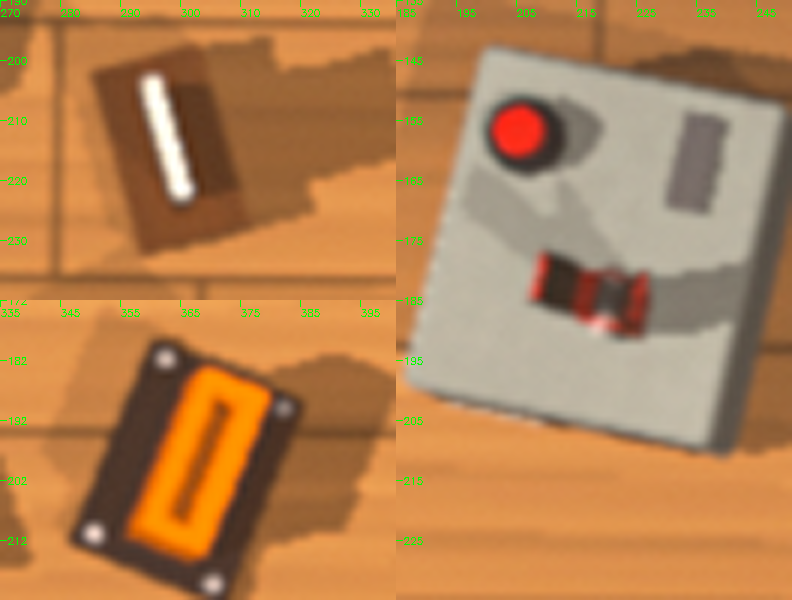

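Side crop shows the plate top strip from (279,202) to (302,197) and the stand top corners around (301,262)–(340,270). Top crop shows the plate strip from (295,202) to (300,224), the stand yawed to about −24° and the charger to about −12°. Next I fit poses to these points.

```bash
cat > h.py <<'E'
import numpy as np
from bench import arm
from scipy.optimize import least_squares
CAL={n:arm.calibration(n) for n in("side","top")}
def proj(n,X):
    c=CAL[n];p=(np.asarray(X)@c["R"].T+c["t"])@c["camera_matrix"].T
    return p[:,:2]/p[:,2:]
def rz(a): c,s=np.cos(a),np.sin(a);return np.array([[c,-s,0],[s,c,0],[0,0,1]])
def fit(obs,p0,free_z=False):
    """obs: list of (cam, local xyz, pixel)"""
    def r(p,full=True):
        out=[]
        for n,X,u in obs: out.append(proj(n,[rz(p[2])@np.array(X)+[p[0],p[1],0]])[0]-u)
        return np.ravel(out)
    s=least_squares(r,p0,loss="soft_l1")
    return s.x,r(s.x).reshape(-1,2)
E
python3 - <<'E'
from h import *
A=lambda u,v:("side",np.array([265+u/5,190+v/5])-.4)
AS=lambda u,v:("side",np.array([280+u/5,258+(v-250)/5])-.4)
AC=lambda u,v:("side",np.array([285+(u-400)/5,115+v/5])-.4)
B=lambda u,v:("top",np.array([270+u/6,190+v/6])-.42)
BS=lambda u,v:("top",np.array([335+u/6,172+(v-300)/6])-.42)
BC=lambda u,v:("top",np.array([185+(u-396)/6,135+v/6])-.42)
def run(name,L,p0):
    x,r=fit([(q[0],X,q[1]) for X,q in L],p0)
    print(name,x.round(4),np.degrees(x[2]).round(2));print(r.round(1).tolist())
    return x
def P(x,y,z):return (x/1e3,y/1e3,z/1e3)
pl=run("plate",[(P(-30,0,100),A(71,65)),(P(30,0,100),A(186,37)),(P(30,0,100),B(151,74)),(P(-30,0,100),B(182,202)),(P(-30,-4,30),A(80,178)),(P(30,-4,30),A(190,150))],[.5,0,.25])
rk=run("rack",[(P(50,30,30),B(92,72)),(P(-50,-30,30),B(250,227)),(P(50,-30,30),B(210,42)),(P(-50,30,30),B(142,255)),(P(-50,-30,30),A(63,213)),(P(50,-30,30),A(243,166)),(P(-50,30,30),A(27,162))],[.5,0,.25])
st=run("stand",[(P(45,18,70),BS(198,365)),(P(45,-18,70),BS(272,392)),(P(-45,18,70),BS(127,537)),(P(-45,-18,70),BS(205,562)),(P(-45,18,70),AS(105,273)),(P(-45,-18,70),AS(84,328)),(P(45,-18,70),AS(287,347)),(P(45,18,70),AS(303,312)),
 (P(60,45,12),BS(157,340)),(P(60,-45,12),BS(303,400)),(P(-60,45,12),BS(70,542)),(P(-45,-18,12),AS(90,415)),(P(45,-18,12),AS(281,455))],[.5,-.2,-.4])
ch=run("charger",[(P(90,80,85),BC(485,47)),(P(90,-80,85),BC(785,105)),(P(-90,80,85),BC(408,382)),(P(-90,-80,85),BC(712,452)),(P(-90,80,85),AC(462,92)),(P(90,80,85),AC(748,102)),(P(90,-80,85),AC(742,248)),(P(-90,-80,85),AC(430,238)),(P(45,45,107),BC(518,132))],[.5,.2,-.2])
R=rz(ch[2]);tab=R@[-.03,-.025,0]+[ch[0],ch[1],0];print("tab",tab)
for nm,X in [("jawtipR",(.012,-.009,.085)),("jawtipL",(-.012,-.009,.085)),("handleNear",(-.013,-.026,.18)),("handleNearR",(.013,-.026,.18)),("hFarL",(-.013,.026,.18)),("hFarR",(.013,.026,.18))]:
    q=proj("side",[R@np.array(X)+tab])[0]+.4; w=proj("top",[R@np.array(X)+tab])[0]+.42
    print(nm,"a:",((q-[285,115])*5+[400,0]).round(),"b:",((w-[185,135])*6+[396,0]).round())
for d in np.arange(-.15,.16,.01):pass
s=arm.read_state();print(s["tcp_pos"],np.degrees(np.arctan2(s["tcp_rot"][1,0],s["tcp_rot"][0,0])))
E
```

```text
plate [0.4752 0.0131 0.2465] 14.12
[[-0.5, 0.1], [-0.5, 0.1], [0.7, 0.1], [0.3, -1.6], [-0.0, -0.8], [0.1, -0.9]]
rack [0.4742 0.0127 0.2704] 15.49
[[0.2, -0.7], [0.7, -0.7], [-1.0, -0.6], [0.0, -0.3], [-1.2, 1.2], [-0.1, 0.1], [-1.1, -3.5]]
stand [ 0.5217 -0.2019 -0.3746] -21.46
[[0.8, -0.4], [-0.6, -0.5], [2.1, -1.9], [0.2, -1.7], [-0.0, -0.6], [-0.6, 0.2], [-1.2, 4.4], [-0.6, -0.9], [-1.2, -1.0], [0.5, -0.6], [-0.2, -0.0], [-0.7, -0.1], [-0.3, -0.2]]
charger [ 0.5862  0.255  -0.1911] -10.95
[[-0.4, -1.2], [1.1, -0.6], [-1.4, 0.6], [0.3, -0.6], [-1.3, -0.8], [0.2, -0.6], [-0.0, 1.0], [-1.7, 0.4], [0.2, -0.4]]
tab [0.55196797 0.23616008 0.        ]
jawtipR a: [556. 199.] b: [655. 290.]
jawtipL a: [515. 197.] b: [645. 337.]
handleNear a: [505.  71.] b: [640. 320.]
handleNearR a: [553.  72.] b: [652. 266.]
hFarL a: [515.  22.] b: [530. 298.]
hFarR a: [561.  23.] b: [542. 244.]
[0.14077054 0.55677879 0.20882699] 75.80141650261952
```

```bash
cat > m.py <<'E'
from h import *
import cv2
from scipy.optimize import minimize
img={n:cv2.resize(cv2.imread(f"pics/{n}0.png"),None,fx=4,fy=4,interpolation=cv2.INTER_CUBIC) for n in("side","top")}
def box(x,y,z0,z1):return np.array([[sx*x/2,sy*y/2,z] for sx in(-1,1) for sy in(-1,1) for z in(z0,z1)])/1e3
def blob(n,fn,seed,roi):
    b=img[n].astype(int); m=fn(b[...,2],b[...,1],b[...,0]).astype(np.uint8)
    x0,y0,x1,y1=[4*k for k in roi]; z=np.zeros_like(m); z[y0:y1,x0:x1]=m[y0:y1,x0:x1]
    _,l,st,_=cv2.connectedComponentsWithStats(z); k=1+np.argmax(st[1:,4])
    pts=np.argwhere(l==k)[:,::-1].astype(np.int32)
    o=np.zeros_like(m);cv2.fillConvexPoly(o,cv2.convexHull(pts),1);return o
def ren(n,X):
    u=proj(n,X)*4+1.5
    o=np.zeros(img[n].shape[:2],np.uint8);h=cv2.convexHull(u.astype(np.float32))
    cv2.fillConvexPoly(o,np.round(h*16).astype(np.int32),1,shift=4);return o
def iou(obs,p0,name):
    def c(p):
        R=rz(p[2]);s=0
        for n,m,X in obs:
            r=ren(n,X@R.T+[p[0],p[1],0]);s+=1-(r&m).sum()/(r|m).sum()
        return s
    S=np.array(p0)+np.array([[0,0,0],[.006,0,0],[0,.006,0],[0,0,.08]])
    q=minimize(c,p0,method="Nelder-Mead",options=dict(initial_simplex=S,xatol=1e-4,fatol=1e-4))
    print(name,q.x.round(4),np.degrees(q.x[2]).round(2),"cost",round(q.fun,3));return q.x
E
python3 - <<'E'
from m import *
org=lambda r,g,b:(r-b>110)&(r>150)&(r-g>60)
org2=lambda r,g,b:(b<45)&(r-b>90)
gry=lambda r,g,b:(abs(r-b)<40)&(r>60)
wht=lambda r,g,b:(np.minimum(np.minimum(r,g),b)>165)
gr2=lambda r,g,b:(abs(r-b)<35)&(r>110)
S=[("side",blob("side",org2,0,(285,255,345,312)),box(90,36,12,70)),("top",blob("top",org2,0,(345,180,388,222)),box(90,36,12,70))]
C=[("top",blob("top",gry,0,(180,138,256,215)),box(180,160,85,85)),("side",blob("side",gry,0,(286,128,360,192)),box(180,160,0,85))]
P=[("top",blob("top",wht,0,(290,198,306,228)),box(60,8,100,100)),("side",blob("side",gr2,0,(275,192,306,230)),box(60,8,32,100))]
for nm,O,p in(("stand",S,[.5217,-.2019,-.3746]),("charger",C,[.5862,.255,-.19]),("plate",P,[.475,.013,.25])):
    x=iou(O,p,nm)
    for o in O: iou([o],x,"  "+o[0])
    if nm=="charger": print("tab",rz(x[2])@[-.03,-.025,0]+[x[0],x[1],0])
    for n,m,X in O:
        r=ren(n,X@rz(x[2]).T+[x[0],x[1],0])
        for k,col in((m,(0,255,0)),(r,(255,0,255))):
            cv2.drawContours(img[n],cv2.findContours(k,0,1)[0],-1,col,1)
cv2.imwrite("pics/c.png",np.vstack([img["side"][4*190:4*312,4*262:4*362],img["top"][4*135:4*138]][:1]))
a=img["side"][4*185:4*312,4*270:4*350];b=img["top"][4*138:4*225,4*185:4*305]
H=max(a.shape[0],b.shape[0]);pad=lambda z:cv2.copyMakeBorder(z,0,H-z.shape[0],0,0,0)
cv2.imwrite("pics/c.png",np.hstack([pad(a),pad(b)])[:600,:800])
E
```

```text
stand [ 0.5223 -0.2019 -0.3836] -21.98 cost 0.153
  side [ 0.5226 -0.2018 -0.3969] -22.74 cost 0.025
  top [ 0.5206 -0.2022 -0.3573] -20.47 cost 0.12
charger [ 0.5867  0.2535 -0.1819] -10.42 cost 0.149
  top [ 0.584   0.2511 -0.1882] -10.78 cost 0.057
  side [ 0.5905  0.2662 -0.186 ] -10.66 cost 0.054
tab [0.55265858 0.23433411 0.        ]
plate [0.4752 0.0148 0.2971] 17.02 cost 0.259
  top [0.4731 0.0143 0.2702] 15.48 cost 0.161
  side [0.4757 0.0131 0.3829] 21.94 cost 0.058
```

View pics/c.png

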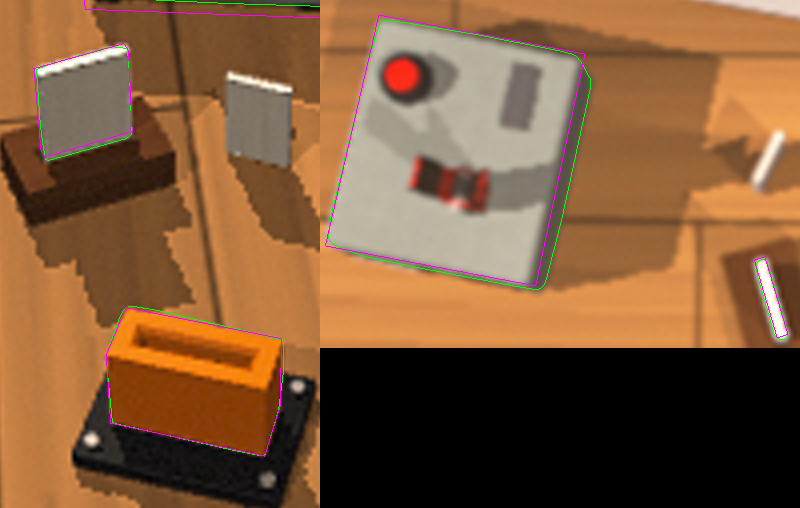

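The overlays fit well. The plate is at about (0.475, 0.0135) with yaw 15.5°, the slot at (0.522, −0.202) with yaw −22°, and the clamp at about (0.5525, 0.235) with yaw −10.7°. The two cameras differ by about 2 mm in x, and that offset is common to all objects.

```bash
cat > go.py <<'E'
import sys,numpy as np
# commanded x y z a -> target x y z a
c=np.array(list(map(float,sys.argv[1:5])));t=np.array(list(map(float,sys.argv[5:9])))
a=np.radians(c[3]);d=t-c
print("dx %.4f dy %.4f dz %.4f yaw %.4f"%(d[0]*np.cos(a)+d[1]*np.sin(a),d[0]*np.sin(a)-d[1]*np.cos(a),-d[2],-np.radians(d[3])))
E
python3 go.py .141 .557 .21 75.802 .475 .0135 .18 105.5
```

```text
dx -0.4450 dy 0.4571 dz 0.0300 yaw -0.5183
```

>>> drive_tool([
  {"dx": -0.022, "dy": 0.023, "dz": 0.002, "yaw": -0.03, "gripper": 1},
  {"dx": -0.06, "dy": 0.06, "dz": 0.004, "yaw": -0.08, "gripper": 1},
  {"dx": -0.1, "dy": 0.103, "dz": 0.006, "yaw": -0.12, "gripper": 1},
  {"dx": -0.14, "dy": 0.144, "dz": 0.008, "yaw": -0.17, "gripper": 1},
  {"dx": -0.18, "dy": 0.185, "dz": 0.01, "yaw": -0.22, "gripper": 1},
  {"dx": -0.22, "dy": 0.226, "dz": 0.012, "yaw": -0.27, "gripper": 1},
  {"dx": -0.26, "dy": 0.267, "dz": 0.015, "yaw": -0.32, "gripper": 1},
  {"dx": -0.3, "dy": 0.308, "dz": 0.018, "yaw": -0.37, "gripper": 1},
  {"dx": -0.34, "dy": 0.349, "dz": 0.02, "yaw": -0.42, "gripper": 1},
  {"dx": -0.38, "dy": 0.39, "dz": 0.025, "yaw": -0.46, "gripper": 1},
  {"dx": -0.42, "dy": 0.431, "dz": 0.03, "yaw": -0.5, "gripper": 1},
  {"dx": -0.445, "dy": 0.457, "dz": 0.03, "yaw": -0.518, "gripper": 1},
  {"dx": -0.445, "dy": 0.457, "dz": 0.03, "yaw": -0.518, "gripper": 1},
  {"dx": -0.445, "dy": 0.457, "dz": 0.03, "yaw": -0.518, "gripper": 1},
])

```text
clock: 1.85
tcp_pos: [0.4742, 0.0144, 0.1793]
tcp_rot: [[-0.267, 0.964, -0.002], [0.964, 0.267, 0.001], [0.001, -0.001, -1.0]]
contact_force: [-0.3, 0.6, 0.2]
width: 1.0
```

```bash
python3 - <<'E'
from h import *
import cv2
s=arm.read_state();R=s["tcp_rot"];print(s["clock"],s["tcp_pos"].round(4),np.degrees(np.arctan2(R[1,0],R[0,0])),s["contact_force"].round(2))
f=arm.grab_frame("side")[:, :, ::-1]
cv2.imwrite("pics/d.png",cv2.resize(f[130:310,210:370],None,fx=3.3,fy=3.3,interpolation=2))
E
```

```text
1.85 [0.4742 0.0144 0.1793] 105.46137255282902 [-0.35  0.58  0.16]
```

View pics/d.png

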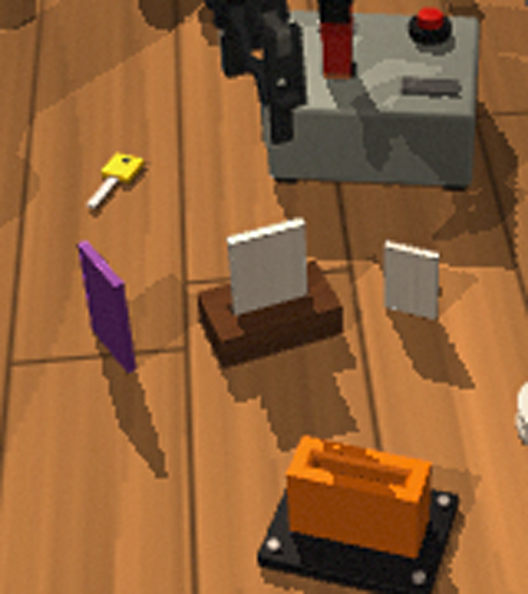

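The open gripper is above the plate, clear of the purple plate and the small white one. Descending to grasp.

>>> drive_tool([
  {"dz": 0.02, "gripper": 1},
  {"dz": 0.045, "gripper": 1},
  {"dz": 0.07, "gripper": 1},
  {"dz": 0.09, "gripper": 1},
  {"dz": 0.103, "gripper": 1},
  {"dz": 0.103, "gripper": 1},
  {"dz": 0.103, "gripper": -1},
  {"dz": 0.103, "gripper": -1},
  {"dz": 0.103, "gripper": -1},
  {"dz": 0.103, "gripper": -1},
  {"dz": 0.103, "gripper": -1},
  {"dz": 0.103, "gripper": -1},
  {"dz": 0.103, "gripper": -1},
  {"dz": 0.103, "gripper": -1},
])

```text
invalid input at $.commands[0]: expected keys dx, dy, dz, yaw, gripper
```

>>> drive_tool([
  {"dx": 0, "dy": 0, "yaw": 0, "dz": 0.02, "gripper": 1},
  {"dx": 0, "dy": 0, "yaw": 0, "dz": 0.045, "gripper": 1},
  {"dx": 0, "dy": 0, "yaw": 0, "dz": 0.07, "gripper": 1},
  {"dx": 0, "dy": 0, "yaw": 0, "dz": 0.09, "gripper": 1},
  {"dx": 0, "dy": 0, "yaw": 0, "dz": 0.103, "gripper": 1},
  {"dx": 0, "dy": 0, "yaw": 0, "dz": 0.103, "gripper": 1},
  {"dx": 0, "dy": 0, "yaw": 0, "dz": 0.103, "gripper": -1},
  {"dx": 0, "dy": 0, "yaw": 0, "dz": 0.103, "gripper": -1},
  {"dx": 0, "dy": 0, "yaw": 0, "dz": 0.103, "gripper": -1},
  {"dx": 0, "dy": 0, "yaw": 0, "dz": 0.103, "gripper": -1},
  {"dx": 0, "dy": 0, "yaw": 0, "dz": 0.103, "gripper": -1},
  {"dx": 0, "dy": 0, "yaw": 0, "dz": 0.103, "gripper": -1},
  {"dx": 0, "dy": 0, "yaw": 0, "dz": 0.103, "gripper": -1},
  {"dx": 0, "dy": 0, "yaw": 0, "dz": 0.103, "gripper": -1},
])

```text
clock: 3.65
tcp_pos: [0.4752, 0.0138, 0.0772]
tcp_rot: [[-0.267, 0.964, 0.001], [0.964, 0.267, -0.0], [-0.0, 0.0, -1.0]]
contact_force: [-1.3, -1.3, 5.4]
width: 0.041
```

>>> drive_tool([
  {"dx": 0, "dy": 0, "yaw": 0, "dz": -0.005, "gripper": -1},
  {"dx": 0, "dy": 0, "yaw": 0, "dz": -0.015, "gripper": -1},
  {"dx": 0, "dy": 0, "yaw": 0, "dz": -0.03, "gripper": -1},
  {"dx": 0, "dy": 0, "yaw": 0, "dz": -0.05, "gripper": -1},
  {"dx": 0, "dy": 0, "yaw": 0, "dz": -0.075, "gripper": -1},
  {"dx": 0, "dy": 0, "yaw": 0, "dz": -0.1, "gripper": -1},
  {"dx": 0, "dy": 0, "yaw": 0, "dz": -0.11, "gripper": -1},
  {"dx": 0, "dy": 0, "yaw": 0, "dz": -0.11, "gripper": -1},
])

```text
clock: 4.65
tcp_pos: [0.4755, 0.0139, 0.1878]
tcp_rot: [[-0.267, 0.964, 0.002], [0.964, 0.267, -0.0], [-0.001, 0.002, -1.0]]
contact_force: [-0.3, 0.5, -0.7]
width: 0.04
```

```bash
python3 - <<'E'
from h import *
import cv2
f=arm.grab_frame("side")[:, :, ::-1];g=arm.grab_frame("top")[:,:,::-1]
cv2.imwrite("pics/side1.png",f);cv2.imwrite("pics/top1.png",g)
cv2.imwrite("pics/e.png",cv2.resize(f[140:240,250:350],None,fx=5,fy=5,interpolation=2))
s=arm.read_state();print(s["width"],s["contact_force"].round(2))
E
```

```text
0.03898810389788297 [-0.28  0.27 -1.03]
```

View pics/e.png

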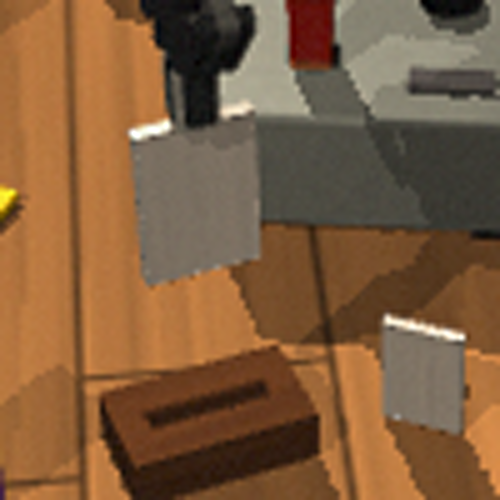

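```bash
python3 - <<'E'
from m import *
x=np.array([.4755,.0139])
for z in (.171,.188): 
  print(z,((proj("side",[[*x,z]])[0]+.4-[250,140])*5).round())
for n in img: img[n]=cv2.resize(cv2.imread(f"pics/{n}1.png"),None,fx=4,fy=4,interpolation=2)
# plate outline, fit z offset and in-plane shift from picked corners (crop e)
cor=[(-30,-4,45,(131,141)),(30,-4,45,(259,113)),(-30,-4,-45,(149,286)),(30,-4,-45,(261,258))]
obs=[(np.array(c[:3])/1e3,np.array(c[3])/5+[250,140]-.4) for c in cor]
def r(p): 
    return np.ravel([proj("side",[rz(p[3])@X+p[:3]])[0]-u for X,u in obs])
q=least_squares(r,[.4755,.0139,.165,.27]);print(q.x.round(4),r(q.x).round(2))
q=least_squares(lambda p:r([.4755+p[0]*np.cos(.2697),.0139+p[0]*np.sin(.2697),p[1],.2697]),[0,.16]);print("inplane,zc",q.x.round(4),q.fun.round(2))
E
```

```text
0.171 [195. 187.]
0.188 [193. 159.]
[0.477  0.0228 0.1585 0.2434] [ 0.72 -0.31 -0.62 -0.04 -0.38  0.13  0.27  0.24]
inplane,zc [0.0013 0.165 ] [ 0.71 -0.24 -0.61 -0.38 -0.38  0.49  0.28  0.17]
```

```bash
python3 - <<'E'
from m import *
a=np.radians(105.5);ex=np.array([np.cos(a),np.sin(a),0]);t=np.array([.4742,.0144,.1793])
for s in(-1,1):
 for w in(.043,.057):
  for dz in(-.017,-.004,.03):
   print(s,w,dz,((proj("side",[t+s*w*ex+[0,0,dz]])[0]-[210,130])*3.3).round())
f=cv2.imread("pics/side1.png")[140:182,270:312]; print(f[20:50:2,18:22].mean(1).round().tolist())
cv2.imwrite("pics/f.png",np.hstack([cv2.resize(f,None,fx=9,fy=9,interpolation=2),cv2.resize(cv2.imread("pics/top1.png")[170:230,270:330],(378,378),interpolation=2)]))
E
```

```text
-1 0.043 -0.017 [278. 199.]
-1 0.043 -0.004 [277. 184.]
-1 0.043 0.03 [275. 146.]
-1 0.057 -0.017 [284. 210.]
-1 0.057 -0.004 [283. 196.]
-1 0.057 0.03 [281. 157.]
1 0.043 -0.017 [239. 132.]
1 0.043 -0.004 [238. 118.]
1 0.043 0.03 [236.  80.]
1 0.057 -0.017 [234. 122.]
1 0.057 -0.004 [232. 108.]
1 0.057 0.03 [230.  70.]
[[22.0, 23.0, 23.0], [20.0, 22.0, 21.0], [20.0, 22.0, 20.0], [82.0, 94.0, 102.0], [87.0, 100.0, 110.0], [96.0, 110.0, 122.0], [98.0, 112.0, 122.0], [96.0, 111.0, 122.0], [94.0, 110.0, 120.0], [96.0, 110.0, 122.0], [96.0, 110.0, 121.0]]
```

View pics/f.png

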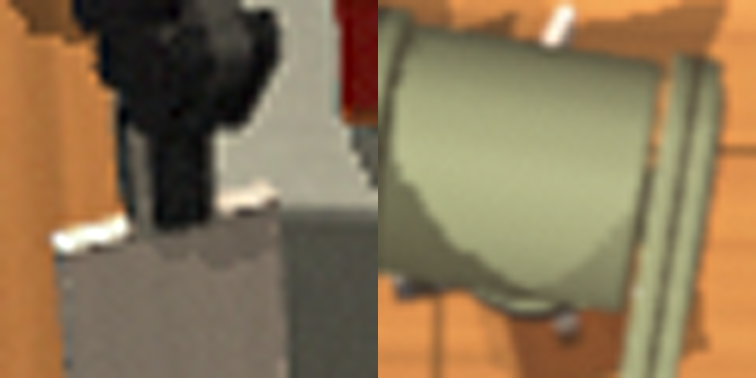

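The plate is off the rack and held upright, with its centre at z≈0.165 as predicted and 1 mm from the grip centre. The pads themselves don't seem to be drawn. Moving it above the slot.

```bash
python3 go.py .475 .0135 .187 105.5 .521 -.202 .187 68
```

```text
dx -0.2200 dy -0.0133 dz -0.0000 yaw 0.6545
```

>>> drive_tool([
  {"dx": -0.012, "dy": -0.001, "dz": 0, "yaw": 0.03, "gripper": -1},
  {"dx": -0.04, "dy": -0.002, "dz": 0, "yaw": 0.11, "gripper": -1},
  {"dx": -0.07, "dy": -0.004, "dz": 0, "yaw": 0.2, "gripper": -1},
  {"dx": -0.1, "dy": -0.006, "dz": 0, "yaw": 0.3, "gripper": -1},
  {"dx": -0.13, "dy": -0.008, "dz": 0, "yaw": 0.4, "gripper": -1},
  {"dx": -0.16, "dy": -0.01, "dz": 0, "yaw": 0.49, "gripper": -1},
  {"dx": -0.19, "dy": -0.012, "dz": 0, "yaw": 0.57, "gripper": -1},
  {"dx": -0.21, "dy": -0.013, "dz": 0, "yaw": 0.63, "gripper": -1},
  {"dx": -0.22, "dy": -0.0133, "dz": 0, "yaw": 0.6545, "gripper": -1},
  {"dx": -0.22, "dy": -0.0133, "dz": 0, "yaw": 0.6545, "gripper": -1},
  {"dx": -0.22, "dy": -0.0133, "dz": 0.03, "yaw": 0.6545, "gripper": -1},
  {"dx": -0.22, "dy": -0.0133, "dz": 0.043, "yaw": 0.6545, "gripper": -1},
  {"dx": -0.22, "dy": -0.0133, "dz": 0.043, "yaw": 0.6545, "gripper": -1},
])

```text
clock: 6.38
tcp_pos: [0.5197, -0.2003, 0.1425]
tcp_rot: [[0.374, 0.927, -0.003], [0.927, -0.374, 0.002], [0.001, -0.004, -1.0]]
contact_force: [-0.4, -0.3, -1.5]
width: 0.041
```

```bash
python3 - <<'E'
from h import *
import cv2
f=arm.grab_frame("side")[:, :, ::-1];g=arm.grab_frame("top")[:,:,::-1]
cv2.imwrite("pics/side2.png",f);cv2.imwrite("pics/top2.png",g)
cv2.imwrite("pics/g.png",np.hstack([cv2.resize(f[220:320,270:350],None,fx=6,fy=6,interpolation=2),cv2.resize(g[160:240,340:400],(300,400),interpolation=2)[:600] if 0 else cv2.copyMakeBorder(cv2.resize(g[160:240,340:400],(300,400),interpolation=2),0,200,0,0,0)]))
s=arm.read_state();print(s["width"],s["contact_force"].round(2))
E
```

```text
0.04101363944140635 [ 0.3   0.01 -0.41]
```

View pics/g.png

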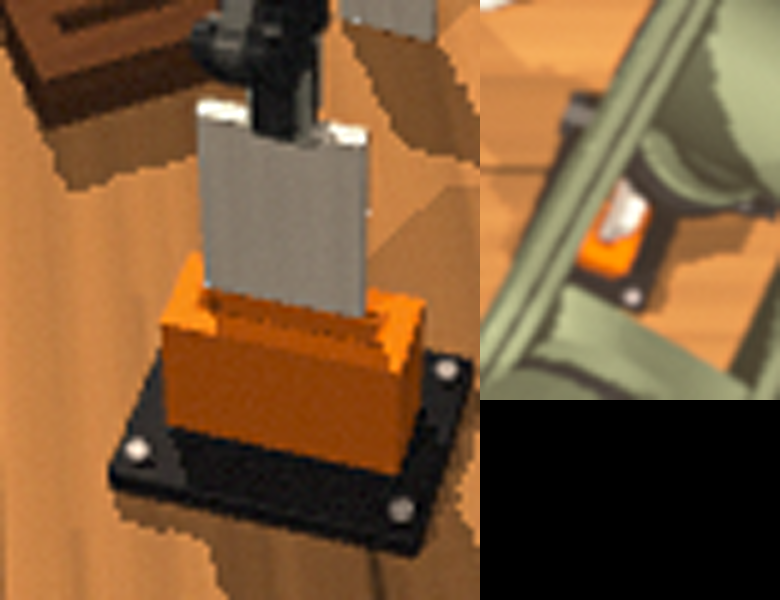

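Side crop: the plate hangs above the slot, its front bottom corners at crop (205,288) and (366,316), roughly over the mouth. Next I compute the offset.

```bash
python3 - <<'E'
from m import *
s=arm.read_state();R=s["tcp_rot"];t=s["tcp_pos"];a=np.degrees(np.arctan2(R[1,0],R[0,0]));print(t.round(4),a)
for n in img: img[n]=cv2.resize(cv2.imread(f"pics/{n}2.png"),None,fx=4,fy=4,interpolation=2)
G=lambda u,v:np.array([270+u/6,220+v/6])-.42
cor=[(-30,-4,-45,G(205,288)),(30,-4,-45,G(366,316)),(-30,-4,45,G(198,120)),(30,-4,45,G(367,146))]
zc=t[2]-.022
def r(p): return np.ravel([proj("side",[rz(p[2])@(np.array(c[:3])/1e3)+[p[0],p[1],zc]])[0]-c[3] for c in cor])
q=least_squares(r,[t[0],t[1],-.38]);print("plate side",q.x.round(4),np.degrees(q.x[2]),q.fun.round(2))
st=[(-45,18,70,G(190,258)),(-45,-18,70,G(163,328)),(45,-18,70,G(405,372)),(45,18,70,G(427,303)),(-45,-18,12,G(168,422)),(45,-18,12,G(400,470))]
def r2(p): return np.ravel([proj("side",[rz(p[2])@(np.array(c[:3])/1e3)+[p[0],p[1],0]])[0]-c[3] for c in st])
q2=least_squares(r2,[.52,-.2,-.38]);print("stand side",q2.x.round(4),np.degrees(q2.x[2]),q2.fun.round(2))
d=q2.x-q.x; e=rz(q2.x[2]).T@[d[0],d[1],0];print("need along slot, across",e.round(4))
E
```

```text
[ 0.5213 -0.2014  0.1445] 68.02284879255859
plate side [ 0.5212 -0.2022 -0.3417] -19.57863310901598 [ 0.09  0.6   0.    0.46 -0.12 -0.62  0.03 -0.45]
stand side [ 0.5236 -0.2031 -0.369 ] -21.139580820418523 [ 0.16 -0.64 -0.03 -0.4  -0.29  0.05 -0.22 -0.75  0.19  0.96  0.21  0.74]
need along slot, across [0.0025 0.     0.    ]
```

>>> drive_tool([
  {"dx": 0, "dy": 0.002, "dz": 0, "yaw": 0, "gripper": -1},
  {"dx": 0, "dy": 0.002, "dz": 0.004, "yaw": 0, "gripper": -1},
  {"dx": 0, "dy": 0.002, "dz": 0.008, "yaw": 0, "gripper": -1},
  {"dx": 0, "dy": 0.002, "dz": 0.011, "yaw": 0, "gripper": -1},
  {"dx": 0, "dy": 0.002, "dz": 0.014, "yaw": 0, "gripper": -1},
  {"dx": 0, "dy": 0.002, "dz": 0.014, "yaw": 0, "gripper": -1},
])

```text
clock: 7.22
tcp_pos: [0.5221, -0.2021, 0.1291]
tcp_rot: [[0.375, 0.927, -0.001], [0.927, -0.375, 0.001], [0.0, -0.001, -1.0]]
contact_force: [0.5, -0.5, -1.3]
width: 0.038
```

>>> drive_tool([
  {"dx": 0, "dy": 0, "dz": 0.004, "yaw": 0, "gripper": -1},
  {"dx": 0, "dy": 0, "dz": 0.008, "yaw": 0, "gripper": -1},
  {"dx": 0, "dy": 0, "dz": 0.012, "yaw": 0, "gripper": -1},
  {"dx": 0, "dy": 0, "dz": 0.015, "yaw": 0, "gripper": -1},
  {"dx": 0, "dy": 0, "dz": 0.017, "yaw": 0, "gripper": -1},
  {"dx": 0, "dy": 0, "dz": 0.017, "yaw": 0, "gripper": -1},
])

```text
clock: 7.98
tcp_pos: [0.5226, -0.2023, 0.1127]
tcp_rot: [[0.375, 0.927, -0.0], [0.927, -0.375, 0.0], [0.0, -0.0, -1.0]]
contact_force: [-0.6, -0.1, -0.8]
width: 0.041
```

Still no contact, so I go 3 mm further to touch the floor.

>>> drive_tool([
  {"dx": 0, "dy": 0, "dz": 0.001, "yaw": 0, "gripper": -1},
  {"dx": 0, "dy": 0, "dz": 0.002, "yaw": 0, "gripper": -1},
  {"dx": 0, "dy": 0, "dz": 0.002, "yaw": 0, "gripper": -1},
])

```text
clock: 8.35
tcp_pos: [0.5233, -0.2028, 0.1123]
tcp_rot: [[0.375, 0.927, 0.001], [0.927, -0.375, -0.001], [-0.0, 0.002, -1.0]]
contact_force: [-1.7, -1.0, 5.2]
width: 0.039
```

Floor contact at the expected height. Releasing and retreating.

>>> drive_tool([
  {"dx": 0, "dy": 0, "dz": 0.001, "yaw": 0, "gripper": -0.5},
  {"dx": 0, "dy": 0, "dz": 0.001, "yaw": 0, "gripper": 0.5},
  {"dx": 0, "dy": 0, "dz": 0.001, "yaw": 0, "gripper": 1},
  {"dx": 0, "dy": 0, "dz": 0.001, "yaw": 0, "gripper": 1},
  {"dx": 0, "dy": 0, "dz": 0.001, "yaw": 0, "gripper": 1},
  {"dx": 0, "dy": 0, "dz": 0.001, "yaw": 0, "gripper": 1},
  {"dx": 0, "dy": 0, "dz": -0.02, "yaw": 0, "gripper": 1},
  {"dx": 0, "dy": 0, "dz": -0.06, "yaw": 0, "gripper": 1},
  {"dx": 0, "dy": 0, "dz": -0.1, "yaw": 0, "gripper": 1},
  {"dx": 0, "dy": 0, "dz": -0.14, "yaw": 0, "gripper": 1},
  {"dx": 0, "dy": 0, "dz": -0.14, "yaw": 0, "gripper": 1},
])

```text
clock: 9.72
tcp_pos: [0.5252, -0.2037, 0.2557]
tcp_rot: [[0.375, 0.927, 0.008], [0.927, -0.375, -0.005], [-0.001, 0.009, -1.0]]
contact_force: [0.5, -0.3, -0.3]
width: 1.002
```

```bash
python3 - <<'E'
from h import *
import cv2
f=arm.grab_frame("side")[:, :, ::-1];cv2.imwrite("pics/side3.png",f)
cv2.imwrite("pics/i.png",cv2.resize(f[220:320,270:360],None,fx=6,fy=6,interpolation=2))
E
```

View pics/i.png

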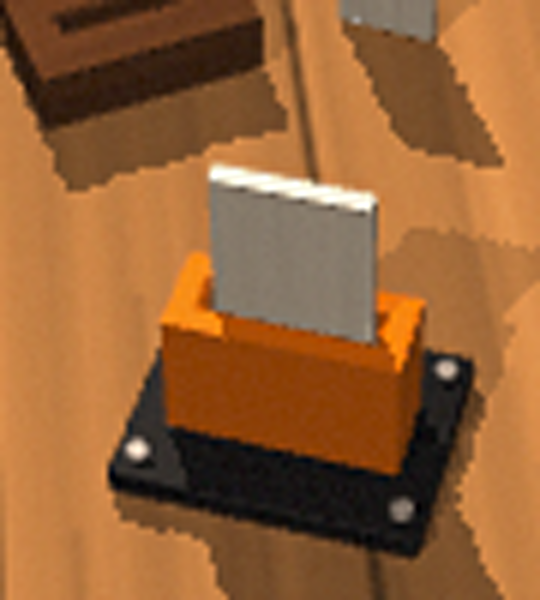

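The plate is upright, seated and released (view 10 of 12). Now I go over the clamp.

```bash
python3 go.py .5229 -.2028 .251 68 .5525 .235 .251 79.3; python3 - <<'E'
from h import *
for X in [(-.03,-.004,.135),(.03,-.004,.135),(-.03,-.004,.07),(.03,-.004,.07)]:
    print(((proj("side",[rz(-.384)@np.array(X)+[.524,-.2028,0]])[0]+.42-[270,220])*6).round())
E
```

```text
dx 0.4170 dy -0.1366 dz -0.0000 yaw -0.1972
[209. 180.]
[373. 212.]
[214. 303.]
[372. 336.]
```

>>> drive_tool([
  {"dx": 0.02, "dy": -0.007, "dz": 0, "yaw": -0.01, "gripper": 1},
  {"dx": 0.06, "dy": -0.02, "dz": 0, "yaw": -0.03, "gripper": 1},
  {"dx": 0.105, "dy": -0.034, "dz": 0, "yaw": -0.05, "gripper": 1},
  {"dx": 0.15, "dy": -0.049, "dz": 0, "yaw": -0.07, "gripper": 1},
  {"dx": 0.195, "dy": -0.064, "dz": 0, "yaw": -0.09, "gripper": 1},
  {"dx": 0.24, "dy": -0.079, "dz": 0, "yaw": -0.11, "gripper": 1},
  {"dx": 0.285, "dy": -0.093, "dz": 0, "yaw": -0.13, "gripper": 1},
  {"dx": 0.33, "dy": -0.108, "dz": 0, "yaw": -0.16, "gripper": 1},
  {"dx": 0.37, "dy": -0.121, "dz": 0, "yaw": -0.18, "gripper": 1},
  {"dx": 0.4, "dy": -0.131, "dz": 0, "yaw": -0.19, "gripper": 1},
  {"dx": 0.417, "dy": -0.1366, "dz": 0, "yaw": -0.197, "gripper": 1},
  {"dx": 0.417, "dy": -0.1366, "dz": 0, "yaw": -0.197, "gripper": 1},
  {"dx": 0.417, "dy": -0.1366, "dz": 0, "yaw": -0.197, "gripper": 1},
  {"dx": 0.417, "dy": -0.1366, "dz": 0, "yaw": -0.197, "gripper": 1},
])

```text
clock: 11.52
tcp_pos: [0.5525, 0.2342, 0.2509]
tcp_rot: [[0.188, 0.982, -0.0], [0.982, -0.188, -0.0], [-0.0, -0.0, -1.0]]
contact_force: [0.0, -0.4, 0.2]
width: 0.999
```

```bash
python3 - <<'E'
from h import *
import cv2
f=arm.grab_frame("side")[:, :, ::-1]
s=arm.read_state();R=s["tcp_rot"];t=s["tcp_pos"];a=np.arctan2(R[1,0],R[0,0]);print(t.round(4),np.degrees(a))
k=6;o=np.array([280,100]);v=cv2.resize(f[o[1]:o[1]+95,o[0]:o[0]+90],None,fx=k,fy=k,interpolation=2)
ex=np.array([np.cos(a),np.sin(a),0]);ey=np.array([np.sin(a),-np.cos(a),0])
def dot(X,c):
    u=((proj("side",[X])[0]-o+.5)*k).astype(int);cv2.circle(v,tuple(int(q) for q in u),3,c,-1)
p=np.array([t[0],t[1],0])
for sy in(-1,1):
  for sx in(-1,1):
    dot(p+sy*.026*ex+sx*.013*ey+[0,0,.18],(0,255,0))   # handle top corners if centred under TCP
    dot(p+sy*.009*ex+sx*.012*ey+[0,0,.085],(255,0,255)) # jaw tip outer corners
cv2.imwrite("pics/j.png",v)
E
```

```text
[0.5526 0.2343 0.251 ] 79.16940950213541
```

View pics/j.png

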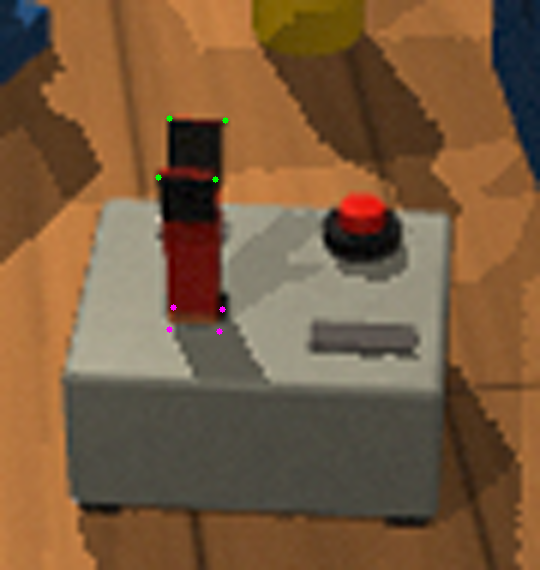

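View 11: the projected handle corners land on the real handles to within about 1 px. Descend and squeeze.

>>> drive_tool([
  {"dx": 0, "dy": 0, "dz": 0.015, "yaw": 0, "gripper": 1},
  {"dx": 0, "dy": 0, "dz": 0.035, "yaw": 0, "gripper": 1},
  {"dx": 0, "dy": 0, "dz": 0.055, "yaw": 0, "gripper": 1},
  {"dx": 0, "dy": 0, "dz": 0.07, "yaw": 0, "gripper": 1},
  {"dx": 0, "dy": 0, "dz": 0.081, "yaw": 0, "gripper": 1},
  {"dx": 0, "dy": 0, "dz": 0.081, "yaw": 0, "gripper": 0.6},
  {"dx": 0, "dy": 0, "dz": 0.081, "yaw": 0, "gripper": 0.4},
  {"dx": 0, "dy": 0, "dz": 0.081, "yaw": 0, "gripper": 0.3},
  {"dx": 0, "dy": 0, "dz": 0.081, "yaw": 0, "gripper": 0.2},
  {"dx": 0, "dy": 0, "dz": 0.081, "yaw": 0, "gripper": 0.1},
  {"dx": 0, "dy": 0, "dz": 0.081, "yaw": 0, "gripper": 0},
  {"dx": 0, "dy": 0, "dz": 0.081, "yaw": 0, "gripper": 0},
])

```text
clock: 13.08
tcp_pos: [0.5524, 0.2354, 0.1699]
tcp_rot: [[0.186, 0.983, -0.0], [0.983, -0.186, -0.0], [-0.0, -0.0, -1.0]]
contact_force: [0.4, -0.6, -0.5]
width: 0.495
```

>>> drive_tool([
  {"dx": 0, "dy": 0, "dz": 0, "yaw": 0, "gripper": -0.08},
  {"dx": 0, "dy": 0, "dz": 0, "yaw": 0, "gripper": -0.16},
  {"dx": 0, "dy": 0, "dz": 0, "yaw": 0, "gripper": -0.24},
  {"dx": 0, "dy": 0, "dz": 0, "yaw": 0, "gripper": -0.32},
  {"dx": 0, "dy": 0, "dz": 0, "yaw": 0, "gripper": -0.4},
  {"dx": 0, "dy": 0, "dz": 0, "yaw": 0, "gripper": -0.4},
  {"dx": 0, "dy": 0, "dz": 0, "yaw": 0, "gripper": -0.4},
  {"dx": 0, "dy": 0, "dz": 0, "yaw": 0, "gripper": -0.4},
])

```text
clock: 14.08
tcp_pos: [0.5524, 0.2354, 0.1699]
tcp_rot: [[0.186, 0.983, 0.0], [0.983, -0.186, -0.0], [-0.0, 0.0, -1.0]]
contact_force: [-0.4, -0.3, -0.5]
width: 0.298
```

```bash
python3 - <<'E'
from h import *
import cv2
f=arm.grab_frame("side")[:, :, ::-1];cv2.imwrite("pics/side4.png",f)
s=arm.read_state();print(s["width"],s["contact_force"].round(2),s["ft_torque"].round(3),s["tcp_pos"].round(4))
# red/copper column profile of clamp
g=f[115:160,295:330].astype(int);m=(g[...,2]-g[...,1]>60)&(g[...,1]<80)
for r in m: print("".join(".#"[int(x)] for x in r))
E
```

```text
0.3038710022928933 [0.39 0.32 0.41] [ 0.001 -0.023 -0.037] [0.5524 0.2354 0.1699]
...................................
...................................
...................................
...................................
...................................
...................................
...................................
...................................
...................................
...................................
...................................
...................................
...................................
...........#######.................
.................#.................
...................................
...................................
.....................#.............
.....................#.............
...................................
...................................
...................................
............####...................
............#########..............
............#########..............
............#########..............
............#########..............
.............########..............
.............########..............
.............########..............
.............########..............
.............########..............
.............########..............
.............########..............
.............########..............
.............########..............
.............########..............
.............#...##................
...................................
...................................
...................................
...................................
...................................
...................................
...................................
```

```bash
python3 - <<'E'
import cv2
for n in("side0","side4"):
    f=cv2.imread(f"pics/{n}.png").astype(int)[112:160,305:325]
    m=(f[...,2]-f[...,1]>60)&(f[...,1]<80)
    b=f.sum(2)<120
    print(n)
    for i in range(48): print(112+i,"".join("#" if x else "o" if y else "." for x,y in zip(m[i],b[i])),f[i,11].tolist())
E
```

```text
side0
112 .................... [65, 122, 191]
113 .................... [70, 125, 193]
114 .................... [66, 123, 189]
115 .................... [67, 123, 188]
116 .................... [66, 123, 189]
117 .................... [66, 125, 192]
118 .................... [71, 127, 196]
119 .................... [69, 125, 193]
120 ...ooooooooo........ [22, 26, 61]
121 ...ooooooooo........ [17, 29, 45]
122 ...ooooooooo........ [21, 35, 49]
123 ...ooooooooo........ [18, 26, 42]
124 ...ooooooooo........ [25, 38, 51]
125 ...ooooooooo........ [20, 30, 45]
126 ...ooooooooo........ [23, 32, 46]
127 ...ooooooooo........ [15, 30, 44]
128 .#######oooo........ [23, 33, 46]
129 ..oooo.###oo........ [26, 33, 45]
130 .ooooooooooo........ [18, 30, 45]
131 ..ooooooooo......... [20, 40, 88]
132 ..ooooooooo#........ [30, 58, 152]
133 ..ooooooooo#........ [32, 57, 148]
134 ..ooooooooo......... [62, 70, 108]
135 ..ooooooooo......... [32, 38, 81]
136 ..ooooooooo......... [33, 37, 79]
137 ...##oo#ooo......... [32, 39, 92]
138 ...########......... [36, 43, 92]
139 ..#########......... [32, 34, 87]
140 ..#####
[... 1878 characters left out ...]
........ [38, 45, 92]
142 ...########......... [40, 45, 86]
143 ...########......... [40, 47, 86]
144 ...########......... [34, 38, 84]
145 ...########......... [34, 40, 85]
146 ...########......... [32, 38, 84]
147 ...########......... [39, 53, 93]
148 ...########......... [31, 45, 77]
149 ...########oo....... [8, 17, 46]
150 ...########oo....... [6, 7, 44]
151 ...########oo....... [6, 11, 44]
152 ...#...##..oo....... [9, 19, 43]
153 .................... [34, 47, 62]
154 .................... [84, 96, 96]
155 .................... [80, 93, 94]
156 .................... [81, 94, 95]
157 .................... [81, 94, 97]
158 .................... [82, 94, 97]
159 .................... [83, 94, 96]
```

```bash
python3 - <<'E'
from h import *
from scipy.optimize import brentq
def zat(row,xy): return brentq(lambda z:proj("side",[[*xy,z]])[0][1]-row,0,.4)
a=np.radians(79.2);ex=np.array([np.cos(a),np.sin(a)]);t=np.array([.5524,.2354])
for w in(.012,.02,.03,.04):
    print("w",w,"near tip z",round(zat(122.7,t-w*ex),4),"far tip z",round(zat(117.2,t+w*ex),4), proj("side",[[*(t-w*ex),.19]])[0].round(1))
a=np.radians(105.5);ex=np.array([np.cos(a),np.sin(a)]);t=np.array([.4755,.0139])
for w in(.004,.012,.018): print("plate grip: near tip z",w,round(zat(140+225/9-.5,t-w*ex),4))
E
```

```text
w 0.012 near tip z 0.1914 far tip z 0.1946 [311.  123.2]
w 0.02 near tip z 0.1962 far tip z 0.19 [310.7 124.7]
w 0.03 near tip z 0.2022 far tip z 0.1841 [310.3 126.6]
w 0.04 near tip z 0.2082 far tip z 0.1783 [310.  128.6]
plate grip: near tip z 0.004 0.2109
plate grip: near tip z 0.012 0.2162
plate grip: near tip z 0.018 0.2202
```

The clamp hasn't moved: the visible fingertips sit just above the handle tops, about 23 mm above the reported TCP. The given finger length therefore doesn't match what I see. I open, go 30 mm lower (still clear of the body under either reading) and squeeze again.

>>> drive_tool([
  {"dx": 0, "dy": 0, "dz": 0, "yaw": 0, "gripper": 1},
  {"dx": 0, "dy": 0, "dz": 0, "yaw": 0, "gripper": 1},
  {"dx": 0, "dy": 0, "dz": 0, "yaw": 0, "gripper": 1},
  {"dx": 0, "dy": 0, "dz": 0, "yaw": 0, "gripper": 1},
  {"dx": 0, "dy": 0, "dz": 0.006, "yaw": 0, "gripper": 1},
  {"dx": 0, "dy": 0, "dz": 0.012, "yaw": 0, "gripper": 1},
  {"dx": 0, "dy": 0, "dz": 0.018, "yaw": 0, "gripper": 1},
  {"dx": 0, "dy": 0, "dz": 0.024, "yaw": 0, "gripper": 1},
  {"dx": 0, "dy": 0, "dz": 0.03, "yaw": 0, "gripper": 1},
  {"dx": 0, "dy": 0, "dz": 0.03, "yaw": 0, "gripper": 1},
])

```text
clock: 15.38
tcp_pos: [0.5518, 0.2352, 0.139]
tcp_rot: [[0.186, 0.983, -0.002], [0.983, -0.186, -0.0], [-0.001, -0.001, -1.0]]
contact_force: [0.3, 0.2, -0.3]
width: 1.0
```

```bash
cat > dump.py <<'E'
from h import *
import cv2,sys
n=sys.argv[1]
f=arm.grab_frame("side")[:, :, ::-1];cv2.imwrite(f"pics/{n}.png",f)
s=arm.read_state();print(s["clock"],s["width"].round(3),s["contact_force"].round(2),s["tcp_pos"].round(4))
x0,y0=int(sys.argv[2]),int(sys.argv[3]);f=f.astype(int)[y0:y0+int(sys.argv[5]),x0:x0+int(sys.argv[4])]
m=(f[...,2]-f[...,1]>45)&(f[...,1]<70);b=f.sum(2)<130;g=(abs(f[...,2]-f[...,0])<40)&~b
for i in range(len(f)): print(y0+i,"".join("#" if m[i,j] else "o" if b[i,j] else "-" if g[i,j] else "." for j in range(f.shape[1])))
E
python3 dump.py side5 290 95 45 62
```

```text
Traceback (most recent call last):
  File "dump.py", line 5, in <module>
    s=arm.read_state();print(s["clock"],s["width"].round(3),s["contact_force"].round(2),s["tcp_pos"].round(4))
                                        ^^^^^^^^^^^^^^^^
AttributeError: 'float' object has no attribute 'round'
```

```bash
sed -i 's/s\["width"\].round(3)/round(s["width"],3)/' dump.py; python3 dump.py side5 290 90 45 66
```

```text
15.475 1.0 [ 0.53 -0.33  1.03] [0.5525 0.2354 0.1399]
90 .........ooooooooooooooooooooooooo...........
91 ..........ooooooooooooooooooooooo............
92 ...........-oooooooooooooooooo...............
93 ..............-oooooooooooooo................
94 ...............oooooooooooooo-...............
95 ...............oooooooooooooo................
96 ...............oooooooooooooo................
97 ..............-oooooooooooooo................
98 ..............ooooooooooooooo................
99 ..............ooooooooooooooo................
100 ..............ooooo---ooooooo................
101 ..............oooo----ooooooo................
102 ..............oooo----ooooooo................
103 ...............ooo----oooooo.................
104 ..............-oo----ooooooo.................
105 ..............ooo-----ooooo..................
106 ...............ooo---oooooo..................
107 ...............ooo---oooooo..................
108 ..............-ooo---oooooo..................
109 ..............-ooo---oooooo..................
110 ..............-ooo---oooooo-.................
111 ..
[... 1543 characters left out ...]

142 .....------------.########.------------------
143 .....-------------########.------------------
144 .....-------------########.------------------
145 ....--------------########.------------------
146 ....--------------########.------------------
147 ....--------------########.------------------
148 ....--------------########.------------------
149 ....--------------########oo-----------------
150 ...---------------########oo-----------------
151 ...---------------########oo-----------------
152 ...---------------##.#####oo-----------------
153 ...---------------...#####-------------------
154 ..-------------------------------------------
155 ..-------------------------------------------
```

>>> drive_tool([
  {"dx": 0, "dy": 0, "dz": 0.004, "yaw": 0, "gripper": 0.6},
  {"dx": 0, "dy": 0, "dz": 0.004, "yaw": 0, "gripper": 0.4},
  {"dx": 0, "dy": 0, "dz": 0.004, "yaw": 0, "gripper": 0.3},
  {"dx": 0, "dy": 0, "dz": 0.004, "yaw": 0, "gripper": 0.2},
  {"dx": 0, "dy": 0, "dz": 0.004, "yaw": 0, "gripper": 0.1},
  {"dx": 0, "dy": 0, "dz": 0.004, "yaw": 0, "gripper": 0},
  {"dx": 0, "dy": 0, "dz": 0.004, "yaw": 0, "gripper": 0},
])

```text
clock: 16.35
tcp_pos: [0.5537, 0.2359, 0.1378]
tcp_rot: [[0.186, 0.983, 0.003], [0.983, -0.186, 0.001], [0.002, 0.003, -1.0]]
contact_force: [-0.9, 0.9, 6.6]
width: 0.501
```

```bash
python3 dump.py side6 298 100 30 58
```

```text
16.4 0.5 [-0.19  0.21  6.33] [0.5537 0.2359 0.1378]
100 ......ooooo----oooooo.........
101 ......-oooo----oooooo.........
102 ......ooooo---ooooooo.........
103 ......-oooo---ooooooo.........
104 .......oooo---ooooooo.........
105 .......-ooo---ooooooo.........
106 .......oooo---ooooooo.........
107 .......oooo---oooooo..........
108 .......-oo----oooooo..........
109 .......ooo----oooooo..........
110 .......ooo----oooooo..........
111 .......ooo----oooooo..........
112 .......ooooooooooooo..........
113 .......oooo-oooooooo..........
114 ........oooooooooooo..........
115 ........ooooooooooo...........
116 ........ooooooooooo...........
117 ........ooooooooooo...........
118 ........ooooooooooo...........
119 ........ooooooooooo...........
120 ........ooooooooooo-..........
121 ........ooooooooooo-..........
122 ........ooo---ooooo...........
123 ........ooooooooooo...........
124 .........oooooooooo...........
125 ..........-oooooo-o...........
126 ..........-ooooo--o...........
127 .........#-ooooo--o...........
128 .........o-ooooo--o...........
129 .........o-oooooo-o..........
[... 281 characters left out ...]

138 ---------#########.-----------
139 ---------.########.-----------
140 ---------.#########-----------
141 ---------.#########-----------
142 ----------#########-----------
143 ----------#########-----------
144 ----------#########-----------
145 ----------#########-----------
146 ----------#########-----------
147 ----------########.-----------
148 ----------########.-----------
149 ----------########oo----------
150 ----------########oo----------
151 ----------########oo----------
152 ----------########oo----------
153 ----------.#######------------
154 ------------------------------
155 ------------------------------
156 ------------------------------
157 ------------------------------
```

Contact now: the handles have started to move and the jaws to open. Squeezing further.

>>> drive_tool([
  {"dx": 0, "dy": 0, "dz": 0, "yaw": 0, "gripper": -0.06},
  {"dx": 0, "dy": 0, "dz": 0, "yaw": 0, "gripper": -0.12},
  {"dx": 0, "dy": 0, "dz": 0, "yaw": 0, "gripper": -0.18},
  {"dx": 0, "dy": 0, "dz": 0, "yaw": 0, "gripper": -0.24},
  {"dx": 0, "dy": 0, "dz": 0, "yaw": 0, "gripper": -0.3},
  {"dx": 0, "dy": 0, "dz": 0, "yaw": 0, "gripper": -0.36},
  {"dx": 0, "dy": 0, "dz": 0, "yaw": 0, "gripper": -0.36},
  {"dx": 0, "dy": 0, "dz": 0, "yaw": 0, "gripper": -0.36},
])

```text
clock: 17.4
tcp_pos: [0.5551, 0.2371, 0.1396]
tcp_rot: [[0.186, 0.982, 0.007], [0.982, -0.186, 0.004], [0.005, 0.006, -1.0]]
contact_force: [0.7, 3.0, 9.5]
width: 0.324
```

```bash
python3 dump.py side7 298 108 30 52
```

```text
17.45 0.321 [0.25 2.86 9.17] [0.5551 0.2372 0.1395]
108 ........ooo---oooooo..........
109 ........oo----oooooo..........
110 .......-oo-------ooo..........
111 ........ooo---oooooo..........
112 ........oooooooooooo..........
113 ........oooooooooooo..........
114 ........oooo-oooooo...........
115 ........ooooooooooo-..........
116 ........ooooooooooo-..........
117 .........ooooooooooo..........
118 .........ooooooooooo..........
119 .........oooooooooo-..........
120 .........oooooooooo-..........
121 .........oooooooooo-..........
122 .........ooooooooooo..........
123 ..........oooooooooo..........
124 ..........--ooooo--o..........
125 ...........-ooooo--o..........
126 ...........-ooooo--...........
127 ..........o-ooooo--...........
128 ..........o-ooooo--...........
129 ..........o-ooooo--...........
130 ..........o-ooooo--...........
131 ..........o-ooooo--...........
132 ..........o--oooo--...........
133 .........-oo-------...........
134 ----------ooooooooo.--........
135 ----------######ooo.----------
136 ----------#########-----------
137 ---------.#########-----------
138 ----------#########-----------
139 ----------#########-----------
140 ----------#########-----------
141 ----------#########-----------
142 ----------#########-----------
143 ----------#########-----------
144 ----------#########-----------
145 ----------#########-----------
146 ----------#########-----------
147 ----------########.-----------
148 ----------########.-----------
149 ----------########oo----------
150 ----------########oo----------
151 ----------########oo----------
152 ----------.#######oo----------
153 ----------.#######------------
154 ------------------------------
155 ------------------------------
156 ------------------------------
157 ------------------------------
158 ------------------------------
159 ------------------------------
```

>>> drive_tool([
  {"dx": 0, "dy": 0, "dz": -0.004, "yaw": 0, "gripper": -0.36},
  {"dx": 0, "dy": 0, "dz": -0.008, "yaw": 0, "gripper": -0.36},
  {"dx": 0, "dy": 0, "dz": -0.014, "yaw": 0, "gripper": -0.36},
  {"dx": 0, "dy": 0, "dz": -0.02, "yaw": 0, "gripper": -0.36},
  {"dx": 0, "dy": 0, "dz": -0.026, "yaw": 0, "gripper": -0.36},
  {"dx": 0, "dy": 0, "dz": -0.032, "yaw": 0, "gripper": -0.36},
  {"dx": 0, "dy": 0, "dz": -0.04, "yaw": 0, "gripper": -0.36},
  {"dx": 0, "dy": 0, "dz": -0.04, "yaw": 0, "gripper": -0.36},
])

```text
clock: 18.45
tcp_pos: [0.5531, 0.2357, 0.1771]
tcp_rot: [[0.186, 0.983, 0.002], [0.983, -0.186, 0.001], [0.001, 0.002, -1.0]]
contact_force: [0.4, 0.1, -1.1]
width: 0.321
```

```bash
python3 dump.py side8 295 96 40 62
```

```text
18.5 0.323 [-0.06 -0.65 -0.36] [0.5528 0.2355 0.1765]
96 ..........oo-----oooooo.................
97 .........-oo-----oooooo.................
98 ..........ooo---ooooooo.................
99 ..........ooooooooooooo.................
100 ..........ooooooooooooo.................
101 ..........oooooooooooo..................
102 ..........ooooooooooo-..................
103 ..........ooooooooooo-..................
104 ...........ooooooooooo..................
105 ...........ooooooooooo..................
106 ...........ooooooooooo..................
107 ...........ooooooooooo..................
108 ...........ooooooooooo..................
109 ...........ooooooooooo..................
110 ...........ooooooooooo..................
111 ............--ooooo--o..................
112 ............--ooooo--o..................
113 ............#-ooooo--o..................
114 .............-ooooo--o..................
115 ............o-ooooo---..................
116 ............o-ooooo--...................
117 ............o-ooooo--...................
118 ............o-ooooo--...................
119 ...........
[... 1039 characters left out ...]
#.###.-------------------
143 ------------.......#.-------------------
144 ----------------------------------------
145 ----------------------------------------
146 ----------------------------------------
147 ----------------------------------------
148 ----------------------------------------
149 -------------oooooooooo-----------------
150 -------------oooooooooo-----------------
151 -------------oooooooooo-----------------
152 -------------oooooooooo-----------------
153 ----------------------------------------
154 ----------------------------------------
155 ----------------------------------------
156 ----------------------------------------
157 ----------------------------------------
```

```bash
python3 - <<'E'
from h import *
a=np.radians(79.2);ex=np.array([np.cos(a),np.sin(a),0])
def pt(p,y,z,th,near=-1):
    # near half (-y): handle inward with th
    yy=-(abs(y))*np.cos(th)+z*np.sin(th); zz=z*np.cos(th)+abs(y)*np.sin(th)
    return p+ex*yy+[0,0,zz]
def rows(p,th): return np.array([proj("side",[pt(p,.026,.047,th)])[0][1],proj("side",[pt(p,.009,-.048,th)])[0][1]])
r0=rows(np.array([.5525,.235,.133]),0);print(r0)
obs0=np.array([128.,153.]);bias=obs0-r0
for o in([113,143.],[112.5,143.5],[113.5,142.5],[113,144]):
    q=least_squares(lambda v:rows(np.array([.5528,.2355,v[0]]),v[1])+bias-o,[.165,.2]);print(o,q.x.round(4),"pin-tcp",(q.x[0]-.1768).round(4))
E
```

```text
[129.09489411 154.3708515 ]
[113, 143.0] [0.1701 0.18  ] pin-tcp -0.0067
[112.5, 143.5] [0.1691 0.237 ] pin-tcp -0.0077
[113.5, 142.5] [0.171  0.1281] pin-tcp -0.0058
[113, 144] [0.1674 0.2398] pin-tcp -0.0094
```

The clamp is off its tab and held, jaw angle about 0.2 rad, with the pin about 7 mm below the TCP and no slip. I squeeze a bit more while carrying it over the plate.

```bash
python3 go.py .5525 .235 .176 79.287 .5236 -.2029 .24 68
```

```text
dx -0.4356 dy 0.0530 dz -0.0640 yaw 0.1970
```

>>> drive_tool([
  {"dx": 0, "dy": 0, "dz": -0.012, "yaw": 0, "gripper": -0.4},
  {"dx": 0, "dy": 0, "dz": -0.03, "yaw": 0, "gripper": -0.44},
  {"dx": 0, "dy": 0, "dz": -0.05, "yaw": 0, "gripper": -0.48},
  {"dx": -0.01, "dy": 0.001, "dz": -0.064, "yaw": 0.005, "gripper": -0.5},
  {"dx": -0.03, "dy": 0.004, "dz": -0.064, "yaw": 0.015, "gripper": -0.5},
  {"dx": -0.06, "dy": 0.007, "dz": -0.064, "yaw": 0.03, "gripper": -0.5},
  {"dx": -0.095, "dy": 0.012, "dz": -0.064, "yaw": 0.045, "gripper": -0.5},
  {"dx": -0.13, "dy": 0.016, "dz": -0.064, "yaw": 0.06, "gripper": -0.5},
  {"dx": -0.165, "dy": 0.02, "dz": -0.064, "yaw": 0.075, "gripper": -0.5},
  {"dx": -0.2, "dy": 0.024, "dz": -0.064, "yaw": 0.09, "gripper": -0.5},
  {"dx": -0.235, "dy": 0.029, "dz": -0.064, "yaw": 0.105, "gripper": -0.5},
  {"dx": -0.27, "dy": 0.033, "dz": -0.064, "yaw": 0.12, "gripper": -0.5},
  {"dx": -0.305, "dy": 0.037, "dz": -0.064, "yaw": 0.14, "gripper": -0.5},
  {"dx": -0.34, "dy": 0.041, "dz": -0.064, "yaw": 0.155, "gripper": -0.5},
  {"dx": -0.375, "dy": 0.046, "dz": -0.064, "yaw": 0.17, "gripper": -0.5},
  {"dx": -0.405, "dy": 0.049, "dz": -0.064, "yaw": 0.185, "gripper": -0.5},
  {"dx": -0.425, "dy": 0.052, "dz": -0.064, "yaw": 0.193, "gripper": -0.5},
  {"dx": -0.4356, "dy": 0.053, "dz": -0.064, "yaw": 0.197, "gripper": -0.5},
  {"dx": -0.4356, "dy": 0.053, "dz": -0.064, "yaw": 0.197, "gripper": -0.5},
  {"dx": -0.4356, "dy": 0.053, "dz": -0.064, "yaw": 0.197, "gripper": -0.5},
])

```text
clock: 21.0
tcp_pos: [0.5234, -0.2015, 0.2398]
tcp_rot: [[0.374, 0.927, -0.0], [0.927, -0.374, 0.001], [0.001, -0.0, -1.0]]
contact_force: [-0.4, 0.0, -1.2]
width: 0.249
```

```bash
python3 dump.py side9 300 190 50 70
```

```text
21.05 0.251 [0.45 0.74 0.22] [ 0.5235 -0.2014  0.2399]
190 ..oooooooooooooooooooooooo........................
191 ...ooooo-ooooooooooooooooo........................
192 ...ooooooooooooooooooooooo........................
193 ....oooooooooooooooooooooo........................
194 ....oooooooooooooooooooooo........................
195 ....-ooooooooooooooooooooo........................
196 ....-oooooooooooooooooo#oo........................
197 .....oooooooooooooooo-oooo........................
198 ......oooooooooooooo--oooo........................
199 .........ooooooooooo--oooo........................
200 .........o-oooooooo----oo-........................
201 .........o-oooooooo---ooo-........................
202 .........o--ooooooo----oo.........................
203 .........o--oooooooo--ooo..-......................
204 .........---oooooooo--ooo..----...................
205 .........---ooooooo----oo..---..---...............
206 .........---oooooooo--ooo..--------.----..........
207 .........oo-oooooooo--ooo..------------.---.......
208 ..........o-oooooooo--ooo..----------------.......

[... 2104 characters left out ...]
........................................
248 .....-----........................................
249 .....----------...................................
250 .....--.------------..............................
251 .....-------.------------.........................
252 .....-------------.-----------....................
253 .....------------------.--------..................
254 .....-----------------------.----.................
255 .....----------------------------.................
256 .....----------------------------.................
257 .....----------------------------.................
258 .....----------------------------.................
259 .....----------------------------.................
```

```bash
cat > chk.py <<'E'
from h import *
def show(t,zoff,th,a=68):
    a=np.radians(a);ex=np.array([np.cos(a),np.sin(a),0]);ey=np.array([np.sin(a),-np.cos(a),0])
    p=np.array(t)+[0,0,zoff]
    f=lambda y,z,s,x:p+s*ex*(y*np.cos(th)-z*np.sin(th))+[0,0,z*np.cos(th)+y*np.sin(th)]+x*ey
    for nm,y,z,s in(("near tip outer",.009,-.048,-1),("near tip inner",.003,-.048,-1),("far tip inner",.003,-.048,1),("near handle top",.026,.047,-1)):
        L=f(y,z,s,-.012);R=f(y,z,s,.012);print(nm,proj("side",[L,R]).round(1).tolist(),"z %.4f"%L[2])
for th in(.2,.28): print(th);show([.5235,-.2014,.24],-.007,th)
print("plate top",proj("side",[rz(-.384)@np.array(X)+[.524,-.2028,.135] for X in((-.03,-.004,0),(.03,-.004,0),(-.03,.004,0),(.03,.004,0))]).round(1).tolist())
E
python3 chk.py
```

```text
0.2
near tip outer [[309.7, 237.5], [321.2, 239.7]] z 0.1877
near tip inner [[310.6, 236.0], [322.0, 238.1]] z 0.1866
far tip inner [[314.0, 227.7], [325.2, 229.8]] z 0.1866
near handle top [[308.8, 200.3], [321.1, 202.4]] z 0.2842
0.28
near tip outer [[309.2, 238.1], [320.7, 240.3]] z 0.1894
near tip inner [[310.0, 236.8], [321.5, 239.0]] z 0.1877
far tip inner [[314.5, 226.2], [325.7, 228.2]] z 0.1877
near handle top [[309.5, 198.5], [321.7, 200.6]] z 0.2854
plate top [[304.4, 249.6], [331.8, 254.9], [305.5, 246.9], [332.8, 252.2]]
```

The clamp hangs over the plate with the jaw tips where predicted. Lowering 76 mm with a 3 mm shift along the plate.

>>> drive_tool([
  {"dx": 0, "dy": 0.003, "dz": 0.005, "yaw": 0, "gripper": -0.5},
  {"dx": 0, "dy": 0.003, "dz": 0.015, "yaw": 0, "gripper": -0.5},
  {"dx": 0, "dy": 0.003, "dz": 0.025, "yaw": 0, "gripper": -0.5},
  {"dx": 0, "dy": 0.003, "dz": 0.035, "yaw": 0, "gripper": -0.5},
  {"dx": 0, "dy": 0.003, "dz": 0.045, "yaw": 0, "gripper": -0.5},
  {"dx": 0, "dy": 0.003, "dz": 0.054, "yaw": 0, "gripper": -0.5},
  {"dx": 0, "dy": 0.003, "dz": 0.062, "yaw": 0, "gripper": -0.5},
  {"dx": 0, "dy": 0.003, "dz": 0.069, "yaw": 0, "gripper": -0.5},
  {"dx": 0, "dy": 0.003, "dz": 0.074, "yaw": 0, "gripper": -0.5},
  {"dx": 0, "dy": 0.003, "dz": 0.076, "yaw": 0, "gripper": -0.5},
  {"dx": 0, "dy": 0.003, "dz": 0.076, "yaw": 0, "gripper": -0.5},
  {"dx": 0, "dy": 0.003, "dz": 0.076, "yaw": 0, "gripper": -0.5},
])

```text
clock: 22.55
tcp_pos: [0.5264, -0.2037, 0.1643]
tcp_rot: [[0.375, 0.927, 0.001], [0.927, -0.375, -0.0], [-0.0, 0.001, -1.0]]
contact_force: [-0.4, 0.5, -0.7]
width: 0.249
```

```bash
python3 - <<'E'
from h import *
import cv2
f=arm.grab_frame("side")[:, :, ::-1];g=arm.grab_frame("top")[:, :, ::-1]
s=arm.read_state();R=s["tcp_rot"];t=s["tcp_pos"];print(s["clock"],s["width"],s["contact_force"].round(2),t.round(4),np.degrees(np.arctan2(R[1,0],R[0,0])))
cv2.imwrite("pics/side10.png",f)
cv2.imwrite("pics/k.png",np.hstack([cv2.resize(f[205:310,285:350],None,fx=5.7,fy=5.7,interpolation=2),cv2.resize(f[100:310,215:365],None,fx=2.85,fy=2.85,interpolation=2)[:598]]))
E
```

```text
22.65 0.25135853788704654 [-0.22  0.01 -0.48] [ 0.5264 -0.2037  0.1643] 67.98401834641271
```

View pics/k.png

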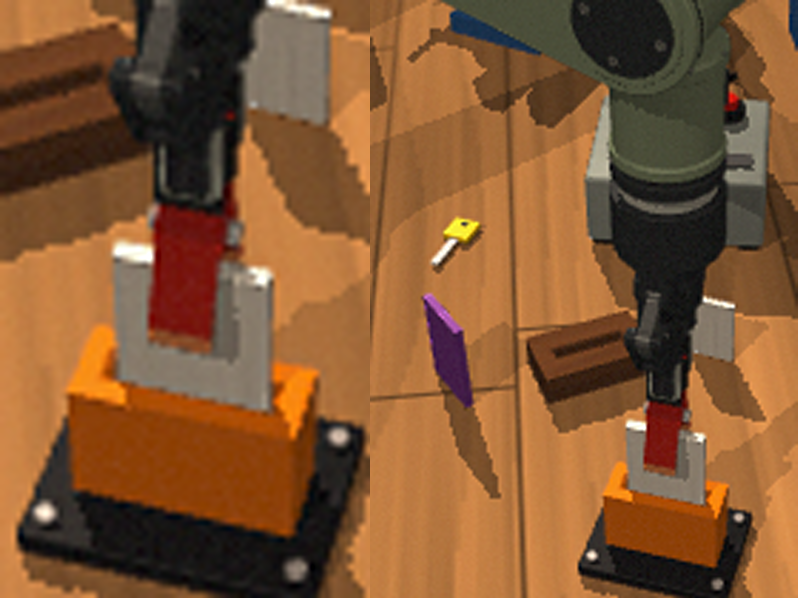

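Last view (12): the near jaw is in front of the plate face and the far jaw behind it. The tips are well below the top edge and above the stand, the hinge is above the edge, the plate is fully seated and contact forces are about zero. Handing in.

```bash
python3 -c "
from bench import arm
print(arm.close_job())"
```

```text
the job is handed in; nothing more can be done
None
```

The aluminium plate is seated upright in the orange stand and released. The red clamp is off its tab and held open over the middle of the plate's top edge. I handed the job in at about 22.7 s of the 54 s, still gripping the clamp.

- **Plate:** It reached the slot floor at the expected height, with about 5 N of contact. After release, its picture matched the projection of a fully seated plate to about 1 px (2–3 mm).
- **Clamp:** I estimate the jaw angle at 0.25–0.28 rad, a gap of about 30 mm. The top edge is about 22 mm inside the jaws, with roughly 12 mm free on each side. The hinge underside is about 17 mm above the edge. These figures come from arm readings plus a camera-fitted model, not a direct measurement. Contact force was about zero and the grip was steady.
- **Everything else:** The last picture shows the key, purple plate, small plate and rack in place. The red button was not approached. I did not check the spark plugs and pulley again, but the arm's path did not cross them.

**What disagreed:**
- **Finger length:** The visible fingertips ended about 40 mm short of the stated position. My first squeeze therefore closed above the handles without touching them, and I redid it about 34 mm lower. The plate had been held only by its top edge, but it did not slip.
- **Gripper opening:** The reading was about 4–5 mm below the true gap, so I set the final squeeze by the pictures.

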